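# Hang the headset on its bar

## Robot

A 6-joint arm with a two-finger parallel gripper is mounted at the origin on the work surface. World frame = base frame: x ahead of the robot, y to its left, z up, the work surface at z = 0. Lengths are in mm, angles in degrees, forces in N, time in s.
With the tool pointing down it reaches from about 325 to 775 mm from the base axis. Payload 5.5 kg.
Tool frame: the origin (TCP) lies at the very end of the fingers, on their centre line; the grasp point (between the pads) lies 19 mm behind it; z points along the fingers, y is the line along which they close (so a half turn about z gives the same grasp; the last joint's range is limited). The gripper opens to 88 mm and grips with 3 to 60 N. Pads are 20 mm wide; open, the fingers measure 115 mm over their backs; the gripper's body (75 mm by 178 mm) begins 61 mm behind the grasp point.
Start: joints at [-69.712, 5.22, 70.514, -0, 104.267, -3.249], TCP at [239.607, -550.095, 198.431] pointing down, gripper open.
Joint ranges: [-164.24, 164.24], [-49.07, 125.15], [9.68, 141.18], [-86.29, 266.29], [3.28, 154.24], [-151.56, 151.56]. Speed limits (degrees/s): [147.25, 147.25, 172.46, 180, 180, 180].

## Interface

Orientations are given as a 3x3 rotation matrix whose columns are the frame's x, y, z axes.
In Python, from cell import r, cams gives the robot as it stands.
- The arm moves only by the tool servo_tool, never from a script. Its argument "targets" is a list of rows, each an object with "dp": the shift along the world's x, y, z scaled (see below), a list of three; "roll": the turn about the world's z scaled (see below). In form: [{"dp": [x, y, z], "roll": roll}, ...]. A call has 1 to 8 rows; each row is the pose to reach, as a shift and turn from the pose commanded when the call began, turning the shorter way round; what a row does not reach only later rows make up. The controller multiplies each number of a shift by 0.25 m and each number of a turn by 180 degrees. A row lasts 1/10 s, in which the tool goes at most 50 mm and 8.59 degrees, less where a joint would pass 70% of its speed; a pose out of reach is approached as far as the arm can. A call with a number of a shift or a turn outside -1 to 1 is refused whole. A call with a gripper value outside its range is refused whole. "grip" is the closure, from 0 (fully open) to 1 (shut), set as the call begins (left out, the last holds). The fingers move at their own pace and stop on an object; "force" is the grip in N (left out, the last holds). Time passes only in rows, so rows that repeat a pose let the fingers close. It gives the time, the measured TCP pose, the force, the opening and the grip force at its end, in the units of the state.
- r.observe(): the state, without advancing time (a new reading comes with each control period).
- cams.capture(name): name is "scene" or "top"; returns (picture, depth): 400x640x3 uint8, red, green, blue; 400x640 float32, mm along the optical axis (not along the pixel's ray), 0 where there is no reading.
- cams.camera_info(name): a dict with "mtx" (3x3 intrinsics, pixels), "dist_coeffs" ([k1, k2, p1, p2, k3] as OpenCV has them; the pictures are not rectified), "R" (3x3) and "t" (3): a world point X has camera coordinates R X + t. Camera axes: x right, y down, z forward; pixel columns grow to the right and rows downward; lengths in mm; the calibration is good to about 2 mm. A picture is of the moment at which its call begins. camera_info takes no time and is no camera call.
- r.sign_off(): hands the job in; it is judged then, once.
Trained networks look in the newest picture that a camera, given by its name, has taken for a name from the list of things; names that differ only in an ending like _2 or _b are one class to them, and where a whole thing is asked for, a point or a joint stands for the part that bears it (a point fixed in the world has none). Each returns a list of dicts, best first, with "p" (0 to 1); they miss things now and then, are a little off and sometimes report something else, mostly with a low value. They report only what shows in the picture. A call takes as long as a camera call. They do not tell look-alikes from the thing itself.
- cams.spot_in(camera, label): "box" ([left, top, width, height] in pixels, round what is visible of it).
- cams.trace(camera, label): "pixels" (400x640 bool, what is visible of it) and "box" ([left, top, width, height] in pixels, round what is visible of it).
- cams.mark_of(camera, label): "position" ([column, row] in pixels: a listed point, or the origin of a listed thing).
The state is a dict: "clock": time; "q": joint angles; "dq": joint speeds; "effort": joint torques, N m; "tool_pos": TCP position; "ee_rot": TCP orientation; "contact_force": force on the tool from outside, world axes, zero at the start; "ft_torque": the same for the moment, N m; "gripper_width": opening from 0.0 (shut) to 1.0 (fully open); "finger_force": force on a finger pad.
Only numpy, scipy, OpenCV 4.12 (cv2) and the standard library are available. Lean on these libraries where they do the work, as an engineer would, in place of code of your own. Each camera call takes 0.05 s, during which the arm holds its last target. There are 200 camera calls.

## Task

The large reel of solder left standing by the headset hanger is in the way: put it back in the reel tray, standing upright on the tray floor beside the small reel. Then hang the headset by its headband over the hanger's bar, cups down with one on either side, lowering it gently (no dropping, no ramming) until the band rests on the bar, and let go. Do not topple the headset or the reel, or disturb the other things on the bench.

Things in the scene. Friction and masses are not known exactly. Their poses are not given: they have to be found in the camera images.
- headset: over-ear headset standing on its two ear cups, 0.2 to 0.4 kg. 174 mm wide along its x (cup to cup), 168 mm tall; z up, y across the band's width. Origin: underside, midway between the cups. Cups: 64 mm wide (y), 84 mm tall, from 36 to 87 mm out along x each side, so 72 mm free between them. Rigid. Both sides alike: either way round is good.
- headset_crown (a point): underside of the headband's middle, 151.5 mm above the headset's origin: it comes to rest on the bar. The band is 32 mm wide (y), nearly flat over its middle 20 mm, and 16.5 mm thick there, up to 168 mm. Pinch it from above across its width; fingertips below the band's underside would meet the bar first. Axes as the headset's.
- stand: headset hanger fixed to the bench: foot 150 x 120 mm, post 20 mm thick and 255 mm tall at y = -130 mm, and a level steel bar, 18 mm diameter, along the stand's y. Origin: on the bench right below the bar. The bar's height is set by a clamp and NOT in any pose: its top is 170 to 220 mm above the bench; feel for it or look. It does not yield. The headset hangs with its y along the bar.
- bar_end (a point): point on the bench straight below the bar's free end, at y = +98 mm of the stand (axes as the stand's). From y = 90 to 98 mm the bar carries a rubber stop disc of 26 mm diameter; the clamp collar ends at y = -112 mm. The headset can be brought in past this end, or from above.
- reel: large reel of solder wire standing upright, 58 mm diameter, 80 mm tall, 0.3 to 0.6 kg; origin: centre of its underside. It stands on the stand's -x side, 80 to 98 mm from the bar's line, where a cup will hang; a gripper reaching down for it clears the bar best with its fingers closing parallel to the bar.
- tray: shallow reel tray fixed to the bench, outer 160 mm (x) by 200 mm (y), walls 4 mm thick and 25 mm high, inner floor 4 mm above the bench; origin: centre of its underside. The small reel stands in it near y = +65 mm; the part from y = -95 to +35 mm is free.
- small_reel: small reel of solder, 42 mm diameter, 55 mm tall, standing at the +y end of the reel tray; origin: centre of its underside. Bystander.
- banana: toy banana, 130 mm long along its y, 33 mm thick; origin: centre of its underside. Bystander.
- pump: solder sucker lying along its y, aluminium tube 22 mm thick, 200 mm long; origin: under its middle. Bystander.
- tin: round tin with a lid, 93 mm diameter, 55 mm tall; origin: centre of its underside. Bystander.
- bin: small open bin of loose keycaps, 120 x 160 x 55 mm; origin: centre of its underside. Bystander.
- screwdriver: screwdriver, 170 mm long, lying along its x; origin: under its middle. Bystander.
Mind the look-alikes: they are no part of the job. What is shaped like the headset but blue is not meant.

How it is judged:
By the outcome, as a careful person would: the job done as asked, in the order asked, and still so for the second after the job is handed in, with the robot touching nothing.
It also fails if it takes over 72 s, if anything falls off the work surface, if the arm or the gripper's body presses on something with over 40 N, if the wrist force passes 120 N, or if a joint passes its speed limit or range.

## Working session

There is one attempt and no reset: what is moved stays moved. The work goes in short steps, Python scripts to look and compute and a tool call to move; the robot and the scene stay as the last step left them, time stands still between calls to the robot, and variables do not carry over. Pictures are saved under pics/ and viewed, at most 10 in all, crops included, and the job is handed in when it is done.

Besides the shell and the picture viewer there is one more tool, called after "Call:" as name(argument=value, ...), one argument or row to a line, values as JSON. servo_tool: Moves the arm, as the interface text tells. Shifts and turns lie within -1 to 1; 1 stands for 0.25 m of shift or 180 degrees of turn. Its arguments: {"type":"object","properties":{"targets":{"type":"array","items":{"type":"object","properties":{"dp":{"type":"array","items":{"type":"number"}},"roll":{"type":"number"}}}},"grip":{"type":"number"},"force":{"type":"number"}},"required":["targets"]}

```bash
mkdir -p pics; ls; cat > h.py <<'E'
import numpy as np, cv2
from cell import r, cams
def cloud(name, depth):
    i=cams.camera_info(name); K=np.array(i['mtx'],float); d=np.array(i['dist_coeffs'],float); R=np.array(i['R']); t=np.array(i['t']).ravel()
    v,u=np.mgrid[0:400,0:640]
    n=cv2.undistortPoints(np.stack([u.ravel(),v.ravel()],1).astype(np.float64)[:,None],K,d)[:,0]
    z=depth.ravel()[:,None]
    P=(np.hstack([n,np.ones((len(n),1))])*z-t)@R
    P[depth.ravel()==0]=np.nan
    return P.reshape(400,640,3)
E
python3 - <<'E'
from h import *
for n in ['scene','top']:
    im,d=cams.capture(n); cv2.imwrite(f'pics/{n}0.png',im[:,:,::-1]); P=cloud(n,d); np.savez(f'{n}0.npz',im=im,d=d,P=P)
    i=cams.camera_info(n); print(n,-np.array(i['R']).T@np.array(i['t']).ravel(),(d==0).mean())
    for l in ['headset','stand','reel','tray','small_reel','bar_end','headset_crown']:
        for o in cams.mark_of(n,l)[:3]: print(l,np.round(o['position']),round(o['p'],2))
        if l in('headset','reel','stand','tray'):
          for o in cams.trace(n,l)[:3]:
            m=o['pixels']; Q=P[m]; Q=Q[~np.isnan(Q[:,0])]; print('  trace',l,o['box'],round(o['p'],2),im[m].mean(0).round(),np.percentile(Q,[2,50,98],axis=0).round(0).tolist() if len(Q) else 0)
print(r.observe())
E
```

```text
pics
scene [1153.12805768  807.85042109  854.24519452] 0.00382421875
headset [495. 242.] 0.83
headset [391. 306.] 0.56
  trace headset [480.5, 190.3, 33.9, 74.5] 0.89 [ 49.  70. 120.] [[128.0, 296.0, -1.0], [240.0, 379.0, 78.0], [267.0, 417.0, 166.0]]
  trace headset [363.9, 244.0, 62.1, 93.2] 0.56 [31. 32. 38.] [[476.0, 287.0, 0.0], [585.0, 334.0, 78.0], [639.0, 368.0, 168.0]]
  trace headset [280.9, 210.8, 83.4, 64.0] 0.41 [99. 97. 99.] [[444.0, -70.0, 1.0], [530.0, 24.0, 5.0], [619.0, 142.0, 26.0]]
reel [266. 196.] 0.84
  trace reel [253.3, 170.5, 26.1, 31.8] 0.77 [142. 141. 134.] [[482.0, -276.0, -0.0], [516.0, -234.0, 52.0], [534.0, -221.0, 83.0]]
  trace reel [325.4, 239.9, 14.5, 22.1] 0.72 [146. 145. 137.] [[529.0, 82.0, 10.0], [552.0, 106.0, 47.0], [564.0, 116.0, 62.0]]
tray [321. 245.] 0.61
  trace tray [281.1, 209.1, 82.2, 65.2] 0.96 [99. 97. 99.] [[444.0, -69.0, 1.0], [530.0, 23.0, 5.0], [619.0, 141.0, 26.0]]
  trace tray [308.1, 192.0, 24.1, 14.2] 0.19 [177.  47.  43.] [[367.0, -130.0, 9.0], [415.0, -117.0, 20.0], [451.0, -111.0, 28.0]]
small_reel [332. 258.] 0.64
headset
[... 1102 characters left out ...]
1.04266630e+02, -3.24988614e+00]), 'dq': array([ 0.01011177, -0.01342257, -0.0485176 , -0.01076665, -0.04606349,
        0.0766159 ]), 'effort': array([ 1.58935432e-03, -4.46200418e+01, -4.06503081e+01,  6.97857700e-02,
        1.96377636e-02, -1.19076691e-05]), 'tool_pos': array([ 239.61628384, -550.09754398,  198.44437315]), 'ee_rot': array([[ 9.16788858e-01,  3.99372244e-01,  4.44183224e-06],
       [ 3.99372244e-01, -9.16788858e-01, -1.91017109e-05],
       [-3.55647081e-06,  1.92861802e-05, -1.00000000e+00]]), 'contact_force': array([-0.26129409, -0.6727372 , -0.23258588]), 'ft_torque': array([0.00731972, 0.01778823, 0.00321758]), 'finger_force': 0.0, 'gripper_width': 1.002791301287127}
```

View pics/scene0.png

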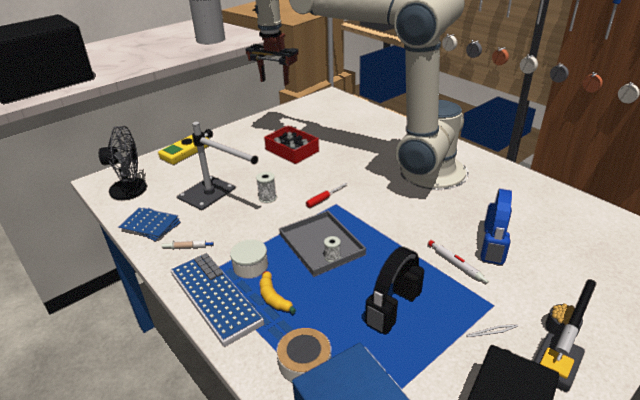

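View pics/top0.png

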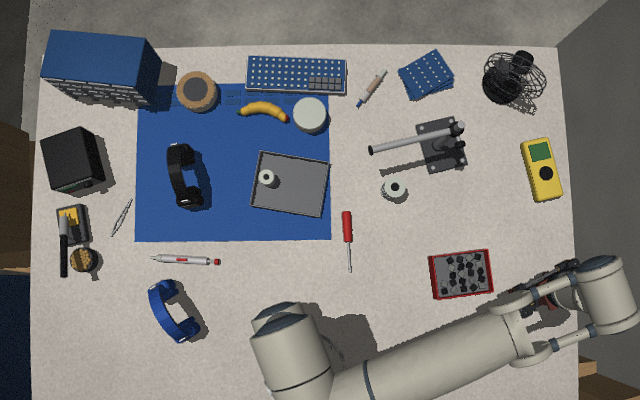

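```bash
python3 - <<'E'
from h import *
S=np.load('scene0.npz');T=np.load('top0.npz')
A={'scene':S,'top':T}
for n,D in A.items():
    P=D['P'].reshape(-1,3); im=D['im'].reshape(-1,3); P_ok=~np.isnan(P[:,0]); P=P[P_ok]; im=im[P_ok]
    def box(x0,x1,y0,y1,z0,z1):
        m=(P[:,0]>x0)&(P[:,0]<x1)&(P[:,1]>y0)&(P[:,1]<y1)&(P[:,2]>z0)&(P[:,2]<z1); return P[m]
    def rep(l,q):
        if len(q)<3: print(n,l,len(q));return
        rc=cv2.minAreaRect(q[:,:2].astype(np.float32)); c=cv2.minEnclosingCircle(q[:,:2].astype(np.float32))
        print(n,l,len(q),'lo',np.percentile(q,2,axis=0).round(),'med',np.median(q,0).round(),'hi',np.percentile(q,98,axis=0).round(),'rect',np.round(rc[0]),np.round(rc[1]),round(rc[2],1),'circ',np.round(c[0]),round(c[1]))
    rep('reeltop',box(460,560,-300,-200,73,95))
    rep('smallreel',box(500,600,70,160,45,70))
    rep('band',box(440,660,260,390,145,185))
    rep('traywall',box(420,640,-100,170,18,32))
    rep('stand_hi',box(540,760,-480,-150,140,235))
    rep('post',box(540,760,-480,-150,240,275))
    rep('foot',box(540,760,-480,-150,6,40))
    q=box(440,660,260,390,150,185)
    c,d=q[:,:2].mean(0),np.linalg.svd(q[:,:2]-q[:,:2].mean(0),full_matrices=False)[2]
    print('band axis',c.round(),np.degrees(np.arctan2(d[0,1],d[0,0])).round(1))
    q=box(540,760,-480,-150,140,235)
    if len(q)>5:
        c,d=q.mean(0),np.linalg.svd(q[:,:2]-q[:,:2].mean(0),full_matrices=False)[2]
        print('bar axis',c.round(),np.degrees(np.arctan2(d[0,1],d[0,0])).round(1))
E
```

```text
scene reeltop 180 lo [ 480. -279.   74.] med [ 508. -247.   80.] hi [ 534. -222.   84.] rect [ 507. -251.] [60. 56.] 85.1 circ [ 504. -250.] 33
scene smallreel 187 lo [526.  78.  46.] med [547.  99.  58.] hi [564. 116.  62.] rect [544.  97.] [41. 39.] 50.2 circ [545.  96.] 22
scene band 590 lo [510. 306. 146.] med [567. 329. 162.] hi [602. 346. 169.] rect [552. 324.] [105.  35.] 11.5 circ [552. 322.] 53
scene traywall 585 lo [440. -71.  18.] med [543.  75.  23.] hi [622. 144.  30.] rect [530.  33.] [208. 160.] 79.2 circ [531.  35.] 127
scene stand_hi 709 lo [ 579. -398.  146.] med [ 620. -343.  206.] hi [ 651. -166.  228.] rect [ 595. -287.] [ 66. 245.] 14.6 circ [ 601. -286.] 123
scene post 45 lo [ 627. -397.  241.] med [ 638. -384.  250.] hi [ 646. -377.  255.] rect [ 638. -388.] [19. 20.] 40.1 circ [ 637. -389.] 12
scene foot 968 lo [ 565. -459.    7.] med [ 648. -386.   12.] hi [ 720. -330.   31.] rect [ 652. -315.] [323. 193.] 86.0 circ [ 668. -316.] 179
band axis [562. 328.] 8.6
bar axis [ 618. -312.  201.] 101.7
top reeltop 357 lo [ 480. -277.   74.] med [ 507. -250.   80.] hi
[... 257 characters left out ...]
63.] hi [599. 346. 172.] rect [550. 323.] [107.  34.] 12.3 circ [549. 326.] 54
top traywall 413 lo [435. -72.  19.] med [529.  48.  25.] hi [620. 145.  30.] rect [528.  36.] [200. 161.] 79.3 circ [527.  36.] 127
top stand_hi 854 lo [ 577. -405.  191.] med [ 606. -312.  210.] hi [ 642. -170.  223.] rect [ 600. -287.] [ 66. 243.] 9.4 circ [ 592. -289.] 123
top post 66 lo [ 624. -397.  242.] med [ 631. -388.  253.] hi [ 641. -380.  259.] rect [ 632. -389.] [18. 19.] 0.6 circ [ 632. -389.] 10
top foot 1617 lo [ 558. -467.    6.] med [ 618. -392.   11.] hi [ 741. -184.   29.] rect [ 650. -315.] [327. 215.] 89.3 circ [ 662. -313.] 184
band axis [547. 322.] -167.1
bar axis [ 607. -303.  210.] -81.3
```

The scene picture shows the standing black headset at (391,306) and the blue one at (495,242). In the top picture they are at (185,177) and (175,310). The large reel is next to the hanger at scene (266,187) / top (394,190), and the small reel is in the tray at top (267,177). The task rules out the blue headset, so I want the black one. Next I'll confirm it in one enlarged crop and refine the fits.

```bash
python3 - <<'E'
from h import *
A={n:np.load(n+'0.npz') for n in('scene','top')}
a=A['top']['im'][130:220,140:240]; b=A['top']['im'][105:205,355:475]
a=cv2.resize(a,(400,360)); b=cv2.resize(b,(400,360)); cv2.imwrite('pics/crop.png',np.hstack([a,b])[:,:,::-1])
for n,D in A.items():
    P=D['P'].reshape(-1,3); P=P[~np.isnan(P[:,0])]
    def box(p,x0,x1,y0,y1,z0,z1):
        m=(p[:,0]>x0)&(p[:,0]<x1)&(p[:,1]>y0)&(p[:,1]<y1)&(p[:,2]>z0)&(p[:,2]<z1); return p[m]
    q=box(P,550,700,-345,-185,150,240); c=q[:,:2].mean(0); d=np.linalg.svd(q[:,:2]-c,full_matrices=False)[2][0]; d*=np.sign(d[1])
    s=(q[:,:2]-c)@d; w=(q[:,:2]-c)@np.array([d[1],-d[0]])
    print(n,'bar dir',np.degrees(np.arctan2(d[1],d[0])).round(2),'c',c.round(1),'w',np.percentile(w,[1,50,99]).round(1),'z',np.percentile(q[:,2],[2,50,90,95,98]).round(1))
    for k in range(-80,81,40):
        m=abs(s-k)<20; print('   s',k,np.percentile(q[m,2],[50,90,97]).round(1),np.percentile(w[m],[2,98]).round(1))
    e=box(P,540,660,-260,-140,185,240); se=(e[:,:2]-c)@d; print('  end s',np.percentile(se,[95,99,100]).round(1),'end xy',(c+d*np.percentile(se,99)).round(1))
    po=box(P,600,670,-420,-360,235,275); print('  post along',((po[:,:2]-c)@d).mean().round(1),((po[:,:2]-c)@np.array([d[1],-d[0]])).mean().round(1))
    h=box(P,440,660,260,390,8,185); h=h[(h[:,2]>40)]
    print('  headset minrect',cv2.minAreaRect(h[:,:2].astype(np.float32)))
    b=box(P,440,660,260,390,150,185); print('  band rect>150',cv2.minAreaRect(b[:,:2].astype(np.float32)),'z98',np.percentile(b[:,2],[50,90,98]).round(1))
    b=box(P,440,660,260,390,160,185); print('  band rect>160',cv2.minAreaRect(b[:,:2].astype(np.float32)))
E
```

```text
scene bar dir 103.37 c [ 610.  -262.6] w [-10.2   1.    6.5] z [195.4 206.3 210.4 211.2 211.7]
   s -80 [206.2 211.2 211.7] [-8.9  6.5]
   s -40 [205.7 210.4 211.4] [-8.1  4.6]
   s 0 [207.  209.8 211.2] [-9.5  6.1]
   s 40 [205.7 210.5 211.2] [-9.8  6.2]
   s 80 [206.9 210.1 210.8] [-8.9  4.6]
  end s [ 99.8 100.9 102.2] end xy [ 586.6 -164.4]
  post along -125.5 -1.5
  headset minrect ((554.0134887695312, 325.13043212890625), (171.50827026367188, 63.35823059082031), 11.588335990905762)
  band rect>150 ((552.9216918945312, 323.94940185546875), (98.55872344970703, 34.19102096557617), 10.337940216064453) z98 [162.6 168.  169.3]
  band rect>160 ((552.8809204101562, 323.65447998046875), (69.59959411621094, 33.4859504699707), 12.67886734008789)
top bar dir 102.81 c [ 602.3 -263.9] w [-8.1 -0.3  9.6] z [202.  209.8 213.  214.3 215.5]
   s -80 [209.8 213.2 215.4] [-8.2  8.8]
   s -40 [209.1 212.6 213.8] [-7.9  8.2]
   s 0 [209.9 213.  214.9] [-6.9  9.6]
   s 40 [210.5 213.2 215. ] [-7.6  9.7]
   s 80 [209.5 212.9 214.7] [-7.9  8.7]
  end s [96.4 98.2 98.8] end xy [ 580.6 -168.2]
  post along -127.2 0.9
  headset minrect ((549.1139526367188, 323.64678955078125), (173.369384765625, 65.39196014404297), 11.024085998535156)
  band rect>150 ((548.734130859375, 323.149169921875), (102.84527587890625, 34.429927825927734), 12.280935287475586) z98 [163.6 169.5 172.4]
  band rect>160 ((546.66064453125, 322.6356506347656), (84.89183807373047, 33.971134185791016), 12.811322212219238)
```

View pics/crop.png

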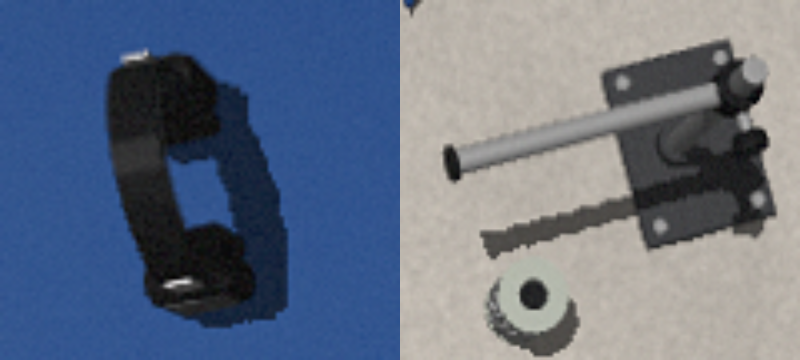

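The crop shows the black headset on the left with its band running obliquely. On the right are the bar, its black end stop at crop (455,162), and the large reel at (533,293). All sizes check out: reel top z≈81, band top ≈169, bar top ≈211. So I'm moving to a point above the reel at (506,-250).

Call:
servo_tool(
  targets=[
    {"dp": [0.08, 0.09, 0], "roll": -0.01},
    {"dp": [0.18, 0.2, 0], "roll": -0.02},
    {"dp": [0.28, 0.32, 0], "roll": -0.03},
    {"dp": [0.4, 0.45, 0], "roll": -0.045},
    {"dp": [0.533, 0.6, 0], "roll": -0.058},
    {"dp": [0.67, 0.75, -0.05], "roll": -0.058},
    {"dp": [0.82, 0.92, -0.1], "roll": -0.058},
    {"dp": [0.92, 1.0, -0.15], "roll": -0.058},
  ],
  grip=0,
)

```text
clock: 2.0
tool_pos: [471.1, -298.1, 161.7]
ee_rot: [[0.974, 0.227, 0.002], [0.227, -0.974, -0.001], [0.002, 0.001, -1.0]]
contact_force: [0.3, -0.6, -0.4]
gripper_width: 1.003
finger_force: 0.0
```

Call:
servo_tool(
  targets=[
    {"dp": [0.1, 0.12, 0], "roll": 0},
    {"dp": [0.146, 0.198, 0], "roll": 0},
    {"dp": [0.146, 0.198, -0.06], "roll": 0},
    {"dp": [0.146, 0.198, -0.06], "roll": 0},
  ],
)

```text
clock: 2.4
tool_pos: [505.2, -250.1, 143.3]
ee_rot: [[0.974, 0.228, -0.003], [0.228, -0.974, 0.001], [-0.003, -0.002, -1.0]]
contact_force: [-0.7, -0.4, -0.9]
gripper_width: 0.999
finger_force: 0.0
```

Call:
servo_tool(
  targets=[
    {"dp": [0, 0, -0.04], "roll": 0},
    {"dp": [0, 0, -0.1], "roll": 0},
    {"dp": [0, 0, -0.17], "roll": 0},
    {"dp": [0, 0, -0.24], "roll": 0},
    {"dp": [0, 0, -0.31], "roll": 0},
    {"dp": [0, 0, -0.38], "roll": 0},
    {"dp": [0, 0, -0.42], "roll": 0},
    {"dp": [0, 0, -0.44], "roll": 0},
  ],
)

```text
clock: 3.2
tool_pos: [504.9, -250.8, 34.0]
ee_rot: [[0.974, 0.225, -0.002], [0.225, -0.974, 0.001], [-0.002, -0.002, -1.0]]
contact_force: [-0.1, -0.1, -0.1]
gripper_width: 1.002
finger_force: 0.0
```

Call:
servo_tool(
  targets=[
    {"dp": [0, 0, 0], "roll": 0},
    {"dp": [0, 0, 0], "roll": 0},
    {"dp": [0, 0, 0], "roll": 0},
    {"dp": [0, 0, 0], "roll": 0},
    {"dp": [0, 0, 0], "roll": 0},
    {"dp": [0, 0, 0], "roll": 0},
    {"dp": [0, 0, 0], "roll": 0},
    {"dp": [0, 0, 0], "roll": 0},
  ],
  grip=1,
  force=25,
)

```text
clock: 4.0
tool_pos: [506.6, -250.9, 36.8]
ee_rot: [[0.974, 0.227, 0.001], [0.227, -0.974, -0.001], [0.001, 0.001, -1.0]]
contact_force: [-0.4, -1.0, 5.0]
gripper_width: 0.657
finger_force: 25.0
```

Call:
servo_tool(
  targets=[
    {"dp": [0, 0, 0.02], "roll": 0},
    {"dp": [0, 0, 0.06], "roll": 0},
    {"dp": [0, 0, 0.11], "roll": 0},
    {"dp": [0, 0, 0.17], "roll": 0},
    {"dp": [0, 0, 0.23], "roll": 0},
    {"dp": [0, 0.02, 0.28], "roll": 0},
    {"dp": [0, 0.06, 0.3], "roll": 0},
    {"dp": [0, 0.12, 0.3], "roll": 0},
  ],
)

```text
clock: 4.8
tool_pos: [506.6, -220.2, 112.3]
ee_rot: [[0.974, 0.226, 0.002], [0.226, -0.974, -0.001], [0.002, 0.001, -1.0]]
contact_force: [-0.6, -0.3, -4.8]
gripper_width: 0.656
finger_force: 25.0
```

Call:
servo_tool(
  targets=[
    {"dp": [0.01, 0.1, 0], "roll": 0},
    {"dp": [0.02, 0.2, 0], "roll": 0},
    {"dp": [0.03, 0.32, 0], "roll": 0},
    {"dp": [0.04, 0.45, 0], "roll": 0},
    {"dp": [0.05, 0.58, 0], "roll": 0},
    {"dp": [0.06, 0.71, 0], "roll": 0},
    {"dp": [0.068, 0.82, 0], "roll": 0},
    {"dp": [0.068, 0.88, 0], "roll": 0},
  ],
)

```text
clock: 5.6
tool_pos: [522.2, 2.6, 110.1]
ee_rot: [[0.973, 0.229, -0.001], [0.229, -0.973, 0.001], [-0.001, -0.001, -1.0]]
contact_force: [0.9, -0.2, -4.0]
gripper_width: 0.654
finger_force: 25.0
```

Call:
servo_tool(
  targets=[
    {"dp": [0, 0.012, 0], "roll": 0},
    {"dp": [0, 0.014, -0.02], "roll": 0},
    {"dp": [0, 0.014, -0.06], "roll": 0},
    {"dp": [0, 0.014, -0.11], "roll": 0},
    {"dp": [0, 0.014, -0.16], "roll": 0},
    {"dp": [0, 0.014, -0.2], "roll": 0},
    {"dp": [0, 0.014, -0.24], "roll": 0},
    {"dp": [0, 0.014, -0.25], "roll": 0},
  ],
)

```text
clock: 6.4
tool_pos: [522.1, 2.8, 46.4]
ee_rot: [[0.974, 0.226, -0.003], [0.226, -0.974, 0.0], [-0.003, -0.001, -1.0]]
contact_force: [0.3, 0.1, -4.9]
gripper_width: 0.658
finger_force: 25.0
```

Call:
servo_tool(
  targets=[
    {"dp": [0, 0, -0.008], "roll": 0},
    {"dp": [0, 0, -0.016], "roll": 0},
    {"dp": [0, 0, -0.022], "roll": 0},
    {"dp": [0, 0, -0.026], "roll": 0},
    {"dp": [0, 0, -0.028], "roll": 0},
    {"dp": [0, 0, -0.03], "roll": 0},
    {"dp": [0, 0, -0.03], "roll": 0},
  ],
)

```text
clock: 7.1
tool_pos: [523.2, 2.9, 41.0]
ee_rot: [[0.974, 0.227, 0.0], [0.227, -0.974, -0.0], [0.0, 0.0, -1.0]]
contact_force: [0.4, -0.1, -5.0]
gripper_width: 0.655
finger_force: 25.0
```

Call:
servo_tool(
  targets=[
    {"dp": [0, 0, -0.003], "roll": 0},
    {"dp": [0, 0, -0.005], "roll": 0},
    {"dp": [0, 0, -0.006], "roll": 0},
    {"dp": [0, 0, -0.006], "roll": 0},
  ],
)

```text
clock: 7.5
tool_pos: [523.4, 2.9, 40.8]
ee_rot: [[0.974, 0.227, 0.001], [0.227, -0.974, 0.0], [0.001, 0.0, -1.0]]
contact_force: [-3.6, 0.7, 5.4]
gripper_width: 0.656
finger_force: 25.0
```

Call:
servo_tool(
  targets=[
    {"dp": [0, 0, 0], "roll": 0},
    {"dp": [0, 0, 0], "roll": 0},
    {"dp": [0, 0, 0], "roll": 0},
    {"dp": [0, 0, 0], "roll": 0},
    {"dp": [0, 0, 0], "roll": 0},
    {"dp": [0, 0, 0], "roll": 0},
  ],
  grip=0,
)

```text
clock: 8.1
tool_pos: [523.1, 2.9, 39.4]
ee_rot: [[0.974, 0.227, -0.0], [0.227, -0.974, 0.0], [0.0, -0.0, -1.0]]
contact_force: [0.5, -0.2, -0.8]
gripper_width: 1.0
finger_force: 0.0
```

Call:
servo_tool(
  targets=[
    {"dp": [0, 0, 0.04], "roll": 0},
    {"dp": [0, 0, 0.12], "roll": 0},
    {"dp": [0, 0, 0.22], "roll": 0},
    {"dp": [0, 0, 0.34], "roll": 0},
    {"dp": [0, 0, 0.46], "roll": 0},
    {"dp": [0, 0, 0.58], "roll": 0},
    {"dp": [0, 0, 0.7], "roll": 0},
    {"dp": [0, 0, 0.76], "roll": 0},
  ],
)

```text
clock: 8.9
tool_pos: [523.8, 2.9, 233.8]
ee_rot: [[0.974, 0.227, 0.005], [0.227, -0.974, -0.0], [0.005, 0.001, -1.0]]
contact_force: [0.4, -0.4, -0.0]
gripper_width: 1.002
finger_force: 0.0
```

Call:
servo_tool(
  targets=[
    {"dp": [0.01, 0.08, 0], "roll": 0},
    {"dp": [0.02, 0.2, 0], "roll": 0},
    {"dp": [0.03, 0.34, 0], "roll": 0},
    {"dp": [0.04, 0.48, 0], "roll": 0},
    {"dp": [0.05, 0.62, 0], "roll": -0.008},
    {"dp": [0.07, 0.76, 0], "roll": -0.008},
    {"dp": [0.09, 0.9, 0], "roll": -0.008},
    {"dp": [0.1, 1, 0], "roll": -0.008},
  ],
)

```text
clock: 9.7
tool_pos: [548.0, 255.1, 230.0]
ee_rot: [[0.979, 0.203, 0.0], [0.203, -0.979, 0.001], [0.001, -0.0, -1.0]]
contact_force: [0.1, -0.1, -0.8]
gripper_width: 1.001
finger_force: 0.0
```

Call:
servo_tool(
  targets=[
    {"dp": [0.005, 0.12, 0], "roll": 0},
    {"dp": [0.01, 0.22, 0], "roll": 0},
    {"dp": [0.012, 0.284, 0], "roll": 0},
    {"dp": [0.012, 0.284, 0], "roll": 0},
    {"dp": [0.012, 0.284, 0], "roll": 0},
  ],
)

```text
clock: 10.2
tool_pos: [551.2, 323.4, 229.6]
ee_rot: [[0.979, 0.202, 0.0], [0.202, -0.979, -0.001], [0.0, 0.001, -1.0]]
contact_force: [-0.2, -0.2, -0.0]
gripper_width: 1.003
finger_force: 0.0
```

```bash
python3 - <<'E'
from h import *
o=r.observe(); print(o['tool_pos'],o['q'].round(1))
ims=[]
for n in ['scene','top']:
    im,d=cams.capture(n); P=cloud(n,d); ims.append(im); Q=P.reshape(-1,3); Q=Q[~np.isnan(Q[:,0])]
    def box(x0,x1,y0,y1,z0,z1):
        m=(Q[:,0]>x0)&(Q[:,0]<x1)&(Q[:,1]>y0)&(Q[:,1]<y1)&(Q[:,2]>z0)&(Q[:,2]<z1); return Q[m]
    b=box(470,580,-50,55,76,100); print(n,'reel',np.percentile(b,[2,50,98],axis=0).round() if len(b) else 0)
    h=box(440,660,260,390,40,140); print('headset',cv2.minAreaRect(h[:,:2].astype(np.float32)))
cv2.imwrite('pics/chk1.png',cv2.resize(ims[0][150:350,250:520],(800,592))[:,:,::-1])
E
```

```text
[551.18128843 323.37666406 229.6325042 ] [ 27.4  12.   59.9  -0.  108.1 105.7]
scene reel [[500. -24.  77.]
 [527.   4.  84.]
 [552.  29.  87.]]
headset ((553.869140625, 325.3218688964844), (171.63760375976562, 62.7669792175293), 11.344191551208496)
top reel [[497. -22.  78.]
 [523.   4.  84.]
 [548.  30.  90.]]
headset ((554.7205200195312, 316.33642578125), (174.82289123535156, 35.050193786621094), 29.689279556274414)
```

View pics/chk1.png

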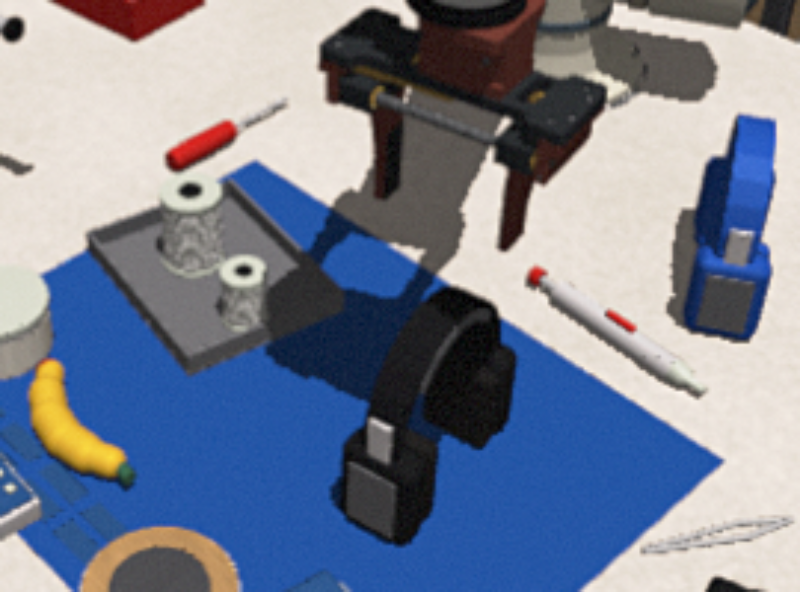

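The crop shows the large reel upright in the tray at (190,225), the small reel undisturbed at (243,290), and the gripper over the black headset. Descending onto the band.

Call:
servo_tool(
  targets=[
    {"dp": [0, 0.002, -0.03], "roll": 0},
    {"dp": [0, 0.002, -0.08], "roll": 0},
    {"dp": [0, 0.002, -0.14], "roll": 0},
    {"dp": [0, 0.002, -0.2], "roll": 0},
    {"dp": [0, 0.002, -0.25], "roll": 0},
    {"dp": [0, 0.002, -0.28], "roll": 0},
    {"dp": [0, 0.002, -0.302], "roll": 0},
    {"dp": [0, 0.002, -0.302], "roll": 0},
  ],
)

```text
clock: 11.1
tool_pos: [550.9, 324.3, 153.1]
ee_rot: [[0.979, 0.202, -0.001], [0.202, -0.979, -0.001], [-0.001, 0.0, -1.0]]
contact_force: [0.0, 0.2, -0.2]
gripper_width: 1.001
finger_force: 0.0
```

Call:
servo_tool(
  targets=[
    {"dp": [0, 0, 0], "roll": 0},
    {"dp": [0, 0, 0], "roll": 0},
    {"dp": [0, 0, 0], "roll": 0},
    {"dp": [0, 0, 0], "roll": 0},
    {"dp": [0, 0, 0], "roll": 0},
    {"dp": [0, 0, 0], "roll": 0},
    {"dp": [0, 0, 0], "roll": 0},
    {"dp": [0, 0, 0], "roll": 0},
  ],
  grip=1,
  force=20,
)

```text
clock: 11.9
tool_pos: [551.1, 324.4, 153.9]
ee_rot: [[0.979, 0.202, -0.0], [0.202, -0.979, -0.0], [-0.0, 0.0, -1.0]]
contact_force: [-0.2, -0.5, 0.5]
gripper_width: 0.312
finger_force: 0.0
```

Call:
servo_tool(
  targets=[
    {"dp": [0, 0, 0], "roll": 0},
    {"dp": [0, 0, 0], "roll": 0},
    {"dp": [0, 0, 0], "roll": 0},
    {"dp": [0, 0, 0], "roll": 0},
    {"dp": [0, 0, 0], "roll": 0},
    {"dp": [0, 0, 0], "roll": 0},
  ],
  grip=1,
  force=35,
)

```text
clock: 12.5
tool_pos: [551.1, 324.4, 153.9]
ee_rot: [[0.979, 0.202, -0.0], [0.202, -0.979, 0.0], [-0.0, -0.0, -1.0]]
contact_force: [0.1, 0.3, 0.3]
gripper_width: 0.006
finger_force: 0.0
```

```bash
python3 - <<'E'
from h import *
o=r.observe(); print(o['tool_pos'],o['gripper_width'],o['contact_force'])
ims=[]
for n in ['scene','top']:
    im,d=cams.capture(n); P=cloud(n,d); ims.append(im); Q=P.reshape(-1,3); Q=Q[~np.isnan(Q[:,0])]
    def box(x0,x1,y0,y1,z0,z1):
        m=(Q[:,0]>x0)&(Q[:,0]<x1)&(Q[:,1]>y0)&(Q[:,1]<y1)&(Q[:,2]>z0)&(Q[:,2]<z1); return Q[m]
    h=box(440,660,260,390,40,140); print('headset',cv2.minAreaRect(h[:,:2].astype(np.float32)))
a=cv2.resize(ims[0][200:350,340:480],(400,428)); b=cv2.resize(ims[1][120:226,140:239],(400,428))
cv2.imwrite('pics/chk2.png',np.hstack([a,b])[:,:,::-1])
E
```

```text
[551.08932637 324.40209146 153.9187498 ] 0.005912579201449176 [0.1343897  0.34076885 0.28358291]
headset ((554.004638671875, 327.0221862792969), (173.3359375, 63.39220428466797), 9.704289436340332)
headset ((548.7608032226562, 323.8835144042969), (160.06784057617188, 64.41548919677734), 11.40454387664795)
```

View pics/chk2.png

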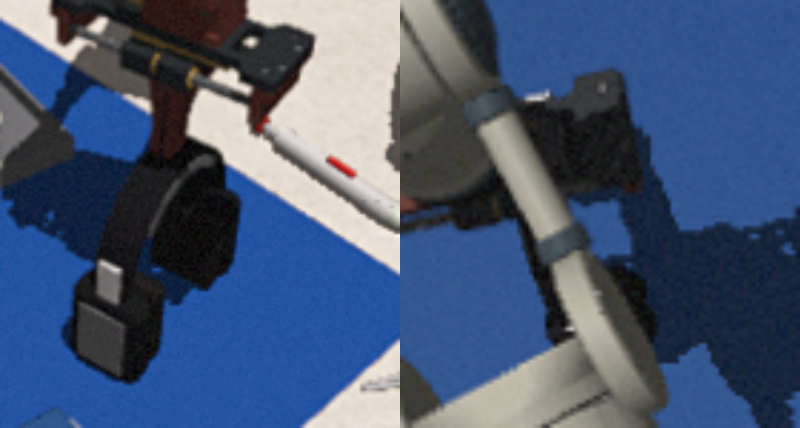

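Left half: the headset still stands and the fingers are shut at crop (165,150), right by the band. I'll compare the finger and band positions numerically.

```bash
python3 - <<'E'
from h import *
D=np.load('scene0.npz')
im,d=cams.capture('scene'); P=cloud('scene',d)
i=cams.camera_info('scene')
uv=cv2.projectPoints(np.array([[551.,324,154],[551,324,200]]),cv2.Rodrigues(np.array(i['R']))[0],np.array(i['t'],float),np.array(i['mtx']),np.array(i['dist_coeffs']))[0][:,0]; print('tcp px',uv)
def f(name,P,im):
    print(name)
    P=P.reshape(-1,3); c=im.reshape(-1,3).astype(int)
    red=(c[:,0]>c[:,2]*1.4)
    dark=~red&(c.max(1)<110)&(abs(c[:,0]-c[:,2])<25)
    a=np.radians(11.5); ex=np.array([np.cos(a),np.sin(a)]); ey=np.array([-ex[1],ex[0]])
    L=np.stack([(P[:,:2]-[551,324])@ex,(P[:,:2]-[551,324])@ey,P[:,2]],1)
    near=(abs(L[:,0])<90)&(abs(L[:,1])<60)
    for k in range(-80,81,20):
        m=near&dark&(abs(L[:,0]-k)<10)&(L[:,2]>60)&(L[:,2]<190)
        if m.sum()>3: print(k,m.sum(),'y',np.percentile(L[m,1],[2,50,98]).round(),'z',np.percentile(L[m,2],[2,50,98]).round())
    m=near&red&(L[:,2]>130)&(L[:,2]<230)
    if m.sum(): print('finger',np.percentile(L[m],[1,50,99],axis=0).round(1).tolist())
f('before',D['P'],D['im']); f('now',P,im)
big=cv2.resize(im[215:305,355:445],(600,600),interpolation=cv2.INTER_CUBIC); cv2.imwrite('pics/chk3.png',big[:,:,::-1])
E
```

```text
tcp px [[398.0868188  258.91088079]
 [399.4874821  242.67593429]]
before
-80 46 y [-16.   7.  31.] z [73. 84. 98.]
-60 217 y [-18.   9.  30.] z [ 65.  82. 132.]
-40 227 y [-18.  10.  29.] z [ 61.  77. 160.]
-20 78 y [-11.   7.  15.] z [149. 164. 168.]
0 109 y [-12.   5.  16.] z [154. 167. 170.]
20 134 y [-13.   3.  16.] z [149. 164. 169.]
40 227 y [-13.   6.  27.] z [ 73. 152. 163.]
60 308 y [-13.   6.  30.] z [ 68. 129. 148.]
80 387 y [-24.   7.  31.] z [ 61.  79. 117.]
finger [[59.8, -12.0, 131.7], [59.8, -12.0, 131.7], [59.8, -12.0, 131.7]]
now
-80 55 y [-16.   6.  30.] z [76. 83. 96.]
-60 197 y [-17.   9.  31.] z [ 61.  81. 133.]
-40 208 y [-18.   9.  29.] z [ 61.  77. 159.]
-20 44 y [ 2. 14. 16.] z [150. 163. 168.]
0 71 y [-14.   9.  15.] z [151. 167. 175.]
20 141 y [-14.   3.  16.] z [152. 164. 172.]
40 246 y [-15.   6.  29.] z [ 70. 152. 163.]
60 325 y [-16.   6.  30.] z [ 68. 129. 148.]
80 391 y [-24.   7.  30.] z [ 61.  79. 118.]
finger [[-25.9, -10.4, 163.1], [10.9, 4.2, 201.6], [14.6, 12.1, 229.1]]
```

View pics/chk3.png

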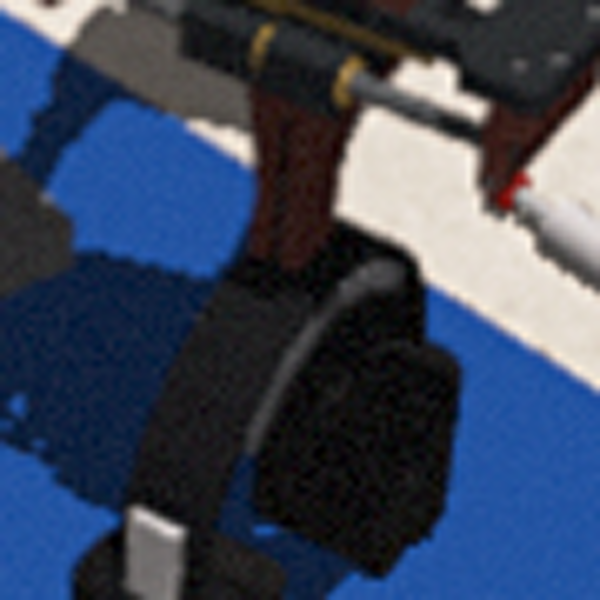

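The headset hasn't moved, and the fingers seem to have shut on top of the band or inside it. I'll back up gently and measure where the fingertip really is against the reported TCP.

Call:
servo_tool(
  targets=[
    {"dp": [0, 0, 0.01], "roll": 0},
    {"dp": [0, 0, 0.03], "roll": 0},
    {"dp": [0, 0, 0.06], "roll": 0},
    {"dp": [0, 0, 0.1], "roll": 0},
    {"dp": [0, 0, 0.15], "roll": 0},
    {"dp": [0, 0, 0.2], "roll": 0},
    {"dp": [0, 0, 0.2], "roll": 0},
    {"dp": [0, 0, 0.2], "roll": 0},
  ],
)

```text
clock: 13.45
tool_pos: [551.4, 324.6, 204.6]
ee_rot: [[0.979, 0.202, 0.001], [0.202, -0.979, 0.001], [0.001, -0.0, -1.0]]
contact_force: [-0.3, -0.2, -0.3]
gripper_width: 0.004
finger_force: 0.0
```

```bash
python3 - <<'E'
from h import *
o=r.observe(); print(o['tool_pos'],o['contact_force'])
im,d=cams.capture('scene'); P=cloud('scene',d); c=im.astype(int)
red=(c[:,:,0]>c[:,:,2]*1.4)&(abs(P[:,:,0]-551)<40)&(abs(P[:,:,1]-324)<40)&(P[:,:,2]>165)&(P[:,:,2]<280)
q=P[red]; z=q[:,2]; print('finger low',np.sort(z)[:8].round(1),np.percentile(q,[2,50,98],axis=0).round(1).tolist())
i=cams.camera_info('scene')
uv=cv2.projectPoints(o['tool_pos'][None],cv2.Rodrigues(np.array(i['R']))[0],np.array(i['t'],float),np.array(i['mtx']),np.array(i['dist_coeffs']))[0][0,0]; v,u=np.nonzero(red); print('tcp px',uv,'finger lowest px',v.max(),np.median(u[v==v.max()]))
cl=im[200:290,355:445]; big=cv2.resize(cl,(600,600),interpolation=cv2.INTER_CUBIC); cv2.circle(big,tuple(int(x) for x in ((uv[0]-355)*6.67,(uv[1]-200)*6.67)),5,(0,255,0),-1); cv2.imwrite('pics/chk4.png',big[:,:,::-1])
E
```

```text
[551.37128769 324.55398608 204.63066431] [-0.26746902 -0.15676589 -0.32716911]
finger low [166.1 166.5 166.8 167.  167.3 167.6 167.7 168.7] [[540.9, 315.4, 167.5], [561.9, 330.7, 255.1], [566.3, 336.9, 279.3]]
tcp px [399.71117625 241.19662969] finger lowest px 256 405.0
```

View pics/chk4.png

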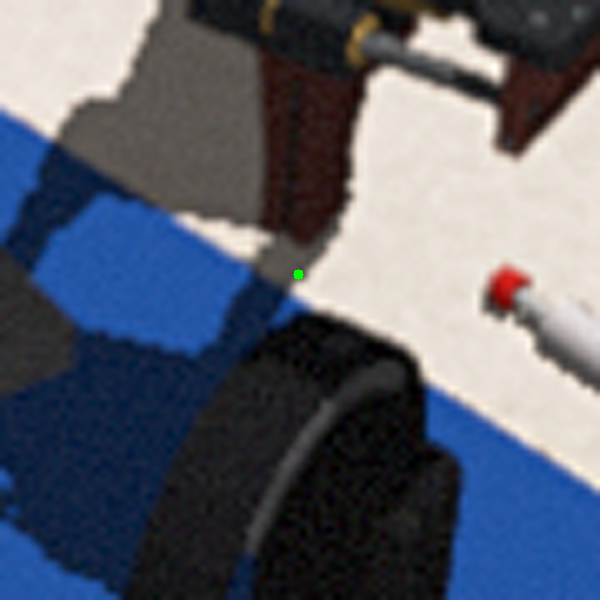

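The green dot marks the reported TCP at (298,274). The shut fingertip ends at (300,242), about 14 mm above it, so the fingers closed just above the band. Next I'll measure the tip height at roughly the grasp opening.

Call:
servo_tool(
  targets=[
    {"dp": [0, 0, 0], "roll": 0},
    {"dp": [0, 0, 0], "roll": 0},
    {"dp": [0, 0, 0], "roll": 0},
    {"dp": [0, 0, 0], "roll": 0},
    {"dp": [0, 0, 0], "roll": 0},
    {"dp": [0, 0, 0], "roll": 0},
    {"dp": [0, 0, 0], "roll": 0},
  ],
  grip=0.48,
)

```text
clock: 14.2
tool_pos: [551.1, 324.4, 204.0]
ee_rot: [[0.979, 0.202, 0.0], [0.202, -0.979, 0.0], [0.0, -0.0, -1.0]]
contact_force: [-0.6, -0.4, -0.8]
gripper_width: 0.514
finger_force: 0.0
```

```bash
python3 - <<'E'
from h import *
o=r.observe(); T=o['tool_pos']; print(T,o['gripper_width'])
im,d=cams.capture('scene'); P=cloud('scene',d); c=im.astype(int)
ty=o['ee_rot'][:,1]; s=(P-T)@ty; a=(P-T)@o['ee_rot'][:,0]
red=(c[:,:,0]>c[:,:,2]*1.3)&(abs(a)<25)&(abs(s)<50)&(P[:,:,2]>190)&(P[:,:,2]<270)
for sg in(-1,1):
    m=red&(s*sg>0); z=P[m][:,2]; 
    if len(z): print('finger',sg,len(z),'low z',np.sort(z)[:10].round(1),'s',np.percentile(s[m],[2,50,98]).round(1),'a',np.percentile(a[m],[2,98]).round(1))
i=cams.camera_info('scene'); w=o['gripper_width']*44
pr=lambda X:cv2.projectPoints(np.array(X),cv2.Rodrigues(np.array(i['R']))[0],np.array(i['t'],float),np.array(i['mtx']),np.array(i['dist_coeffs']))[0][:,0]
y0,x0,k=205,365,10
big=cv2.resize(im[y0:y0+60,x0:x0+75],(750,600),interpolation=cv2.INTER_CUBIC)
for u in pr([T+ty*w+[0,0,h] for h in(0,10,20)]+[T-ty*w+[0,0,h] for h in(0,10,20)]): cv2.circle(big,(int((u[0]-x0+.5)*k),int((u[1]-y0+.5)*k)),4,(0,255,0),-1)
cv2.imwrite('pics/chk5.png',big[:,:,::-1])
E
```

```text
[551.11202115 324.40672719 203.9585333 ] 0.514461634968291
finger -1 102 low z [228.1 229.  229.9 230.  230.6 230.8 232.7 232.8 233.3 233.8] s [-32.7 -29.6 -24.9] a [-8.1 13.6]
finger 1 76 low z [228.4 228.6 229.4 230.1 230.9 231.  231.8 232.4 232.8 234. ] s [23.8 27.2 32.1] a [-8.1 14. ]
```

View pics/chk5.png

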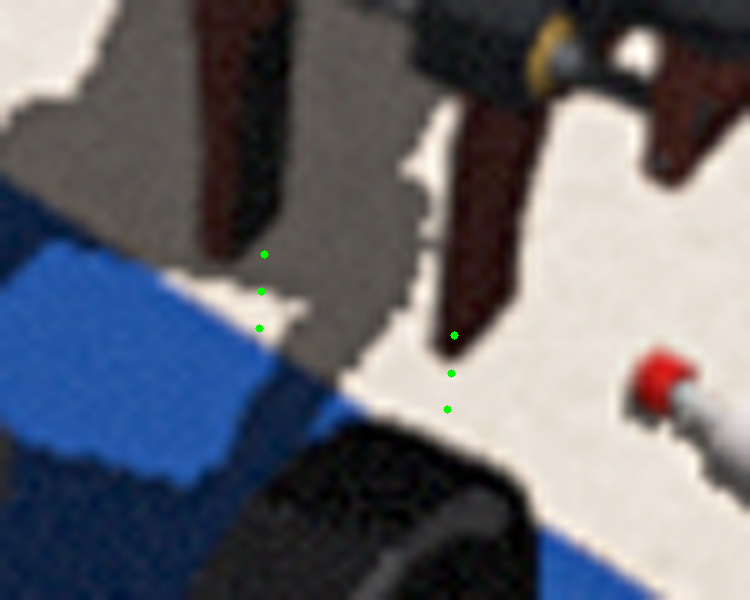

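```bash
python3 - <<'E'
from h import *
o=r.observe(); T=o['tool_pos']; print(T,o['gripper_width'])
ty=o['ee_rot'][:,1]; tx=o['ee_rot'][:,0]
Z={-1:[],1:[]}
for n in['scene']*3:
    im,d=cams.capture(n); P=cloud(n,d)
    s=(P-T)@ty; a=(P-T)@tx
    m0=(abs(a)<20)&(abs(s)<55)&(P[:,:,2]>182)&(P[:,:,2]<280)
    for sg in(-1,1):
        m=(m0&(s*sg>10)).astype(np.uint8); Z[sg].append((P[m>0],s[m>0],a[m>0],np.argwhere(m)))
for sg in Z:
    P=np.vstack([q[0] for q in Z[sg]]); s=np.hstack([q[1] for q in Z[sg]]); a=np.hstack([q[2] for q in Z[sg]]); z=P[:,2]
    h,e=np.histogram(z,np.arange(182,250,4)); print(sg,dict(zip(e[:-1].tolist(),h.tolist())))
    for a0 in range(-15,15,5):
        m=(a>=a0)&(a<a0+5)
        if m.sum()>5: print('  a',a0,'lowest',np.sort(z[m])[:6].round(1),'s',s[m][np.argsort(z[m])[:6]].round(0))
E
```

```text
[551.11951327 324.41082927 203.95029144] 0.517043564384885
-1 {182: 0, 186: 0, 190: 0, 194: 0, 198: 0, 202: 0, 206: 0, 210: 0, 214: 0, 218: 0, 222: 0, 226: 10, 230: 35, 234: 40, 238: 35, 242: 44}
  a -10 lowest [230.9 231.9 232.1 232.3 234.9 235.3] s [-30. -30. -31. -30. -30. -31.]
  a -5 lowest [230.3 231.8 232.7 232.9 234.6 234.7] s [-29. -30. -31. -31. -30. -30.]
  a 0 lowest [229.6 231.8 231.8 232.1 234.4 235.2] s [-29. -30. -30. -30. -30. -30.]
  a 5 lowest [230.4 231.  231.4 232.2 233.9 235.1] s [-29. -29. -30. -25. -31. -30.]
  a 10 lowest [227.6 228.1 228.3 228.4 229.3 229.6] s [-21. -21. -25. -25. -28. -22.]
1 {182: 0, 186: 0, 190: 0, 194: 0, 198: 0, 202: 0, 206: 0, 210: 0, 214: 0, 218: 0, 222: 0, 226: 18, 230: 42, 234: 37, 238: 36, 242: 41}
  a -10 lowest [227.9 228.5 230.2 230.7 231.5 231.8] s [25. 25. 24. 25. 25. 25.]
  a -5 lowest [227.8 228.  229.5 230.1 230.7 231.6] s [25. 25. 24. 24. 24. 25.]
  a 0 lowest [226.8 227.6 228.5 229.8 230.3 232.1] s [26. 25. 25. 26. 26. 24.]
  a 5 lowest [227.2 228.1 229.4 230.2 230.8 231. ] s [26. 25. 24. 26. 27. 32.]
  a 10 lowest [227.1 229.  229.3 229.7 229.9 230. ] s [31. 30. 31. 29. 32. 27.]
```

The depth data are clean: both tips end at z≈227 while the reported TCP is 204. The real fingertips are therefore about 23 mm above the reported TCP, which explains the miss over the band. I'll open wide and go down to TCP z≈132, tips at about 155.

Call:
servo_tool(
  targets=[
    {"dp": [0, 0, 0], "roll": 0},
    {"dp": [0, 0, 0], "roll": 0},
    {"dp": [0, 0, 0], "roll": 0},
    {"dp": [0, 0, -0.04], "roll": 0},
    {"dp": [0, 0, -0.09], "roll": 0},
    {"dp": [0, 0, -0.13], "roll": 0},
    {"dp": [0, 0, -0.17], "roll": 0},
    {"dp": [0, 0, -0.2], "roll": 0},
  ],
  grip=0.1,
)

```text
clock: 15.2
tool_pos: [550.7, 324.2, 152.1]
ee_rot: [[0.979, 0.202, -0.002], [0.202, -0.979, -0.001], [-0.002, 0.001, -1.0]]
contact_force: [0.2, -1.2, 0.1]
gripper_width: 0.899
finger_force: 0.0
```

Call:
servo_tool(
  targets=[
    {"dp": [0, 0, -0.02], "roll": 0},
    {"dp": [0, 0, -0.04], "roll": 0},
    {"dp": [0, 0, -0.06], "roll": 0},
    {"dp": [0, 0, -0.075], "roll": 0},
    {"dp": [0, 0, -0.086], "roll": 0},
    {"dp": [0, 0, -0.086], "roll": 0},
    {"dp": [0, 0, -0.086], "roll": 0},
  ],
)

```text
clock: 15.9
tool_pos: [551.2, 324.4, 132.6]
ee_rot: [[0.979, 0.202, 0.0], [0.202, -0.979, 0.0], [0.0, -0.0, -1.0]]
contact_force: [1.1, -0.2, -0.1]
gripper_width: 0.899
finger_force: 0.0
```

Call:
servo_tool(
  targets=[
    {"dp": [0, 0, 0], "roll": 0},
    {"dp": [0, 0, 0], "roll": 0},
    {"dp": [0, 0, 0], "roll": 0},
    {"dp": [0, 0, 0], "roll": 0},
    {"dp": [0, 0, 0], "roll": 0},
    {"dp": [0, 0, 0], "roll": 0},
    {"dp": [0, 0, 0], "roll": 0},
    {"dp": [0, 0, 0], "roll": 0},
  ],
  grip=1,
  force=15,
)

```text
clock: 16.7
tool_pos: [551.1, 324.4, 132.4]
ee_rot: [[0.979, 0.202, -0.0], [0.202, -0.979, 0.0], [-0.0, -0.0, -1.0]]
contact_force: [-0.4, 0.3, 0.2]
gripper_width: 0.36
finger_force: 15.0
```

```bash
python3 - <<'E'
from h import *
o=r.observe(); T=o['tool_pos']; print(T,o['gripper_width'],o['finger_force'],o['contact_force'])
ty=o['ee_rot'][:,1]; tx=o['ee_rot'][:,0]
for n in['scene']*2:
    im,d=cams.capture(n); P=cloud(n,d)
    s=(P-T)@ty; a=(P-T)@tx
    for sg in(-1,1):
        m=(abs(a)<9)&(s*sg>17.5)&(s*sg<34)&(P[:,:,2]>120)&(P[:,:,2]<200); z=P[m][:,2]
        print(sg,m.sum(),np.sort(z)[:10].round(1),s[m][np.argsort(z)[:10]].round(0))
E
```

```text
[551.099736   324.43551831 132.4202205 ] 0.360065096358811 14.999698481005908 [-0.42537141  0.2556367   0.16555047]
-1 48 [158.3 159.9 160.8 160.9 162.1 163.4 164.1 164.4 164.6 164.6] [-22. -23. -24. -24. -24. -23. -24. -23. -22. -24.]
1 31 [161.3 166.9 168.7 169.5 171.2 172.3 172.3 172.5 174.2 174.7] [26. 19. 18. 18. 18. 18. 18. 18. 18. 18.]
-1 46 [159.6 159.9 160.5 160.6 162.3 162.4 163.7 164.5 166.7 166.8] [-22. -23. -23. -23. -24. -23. -23. -23. -23. -23.]
1 36 [166.2 167.7 168.4 168.7 171.3 172.1 172.3 174.7 176.2 177.3] [18. 19. 18. 18. 18. 18. 18. 18. 18. 19.]
```

The band is pinched: opening 31.7 mm, grip 15 N, tips above its underside. I'll firm up the grip, lift, and carry it toward the bar's free end.

Call:
servo_tool(
  targets=[
    {"dp": [0, 0, 0], "roll": 0},
    {"dp": [0, 0, 0], "roll": 0},
    {"dp": [0, 0, 0.02], "roll": 0},
    {"dp": [0, 0, 0.06], "roll": 0},
    {"dp": [0, 0, 0.12], "roll": 0},
    {"dp": [0, 0, 0.19], "roll": 0},
    {"dp": [0, 0, 0.26], "roll": 0},
    {"dp": [0, 0, 0.33], "roll": 0},
  ],
  grip=1,
  force=40,
)

```text
clock: 17.6
tool_pos: [551.3, 324.4, 217.3]
ee_rot: [[0.979, 0.202, 0.001], [0.202, -0.979, 0.001], [0.002, -0.0, -1.0]]
contact_force: [0.4, 0.1, -1.9]
gripper_width: 0.36
finger_force: 40.0
```

Call:
servo_tool(
  targets=[
    {"dp": [0, 0, 0.07], "roll": 0},
    {"dp": [0, 0, 0.13], "roll": 0},
    {"dp": [0, -0.02, 0.18], "roll": 0},
    {"dp": [0, -0.06, 0.22], "roll": 0},
    {"dp": [0, -0.12, 0.25], "roll": 0},
    {"dp": [0, -0.19, 0.26], "roll": 0.002},
    {"dp": [0, -0.27, 0.27], "roll": 0.004},
    {"dp": [0, -0.35, 0.27], "roll": 0.008},
  ],
)

```text
clock: 18.4
tool_pos: [551.0, 234.9, 282.9]
ee_rot: [[0.974, 0.226, 0.0], [0.226, -0.974, -0.0], [0.0, 0.0, -1.0]]
contact_force: [-0.2, 0.6, -1.8]
gripper_width: 0.362
finger_force: 40.0
```

Call:
servo_tool(
  targets=[
    {"dp": [0, -0.08, 0], "roll": 0},
    {"dp": [0.01, -0.17, 0], "roll": 0},
    {"dp": [0.02, -0.26, 0], "roll": 0},
    {"dp": [0.03, -0.36, 0], "roll": 0},
    {"dp": [0.04, -0.46, 0], "roll": 0},
    {"dp": [0.05, -0.56, 0], "roll": 0},
    {"dp": [0.06, -0.66, 0], "roll": 0},
    {"dp": [0.062, -0.76, 0], "roll": 0},
  ],
)

```text
clock: 19.2
tool_pos: [566.1, 44.6, 282.3]
ee_rot: [[0.974, 0.226, -0.001], [0.226, -0.974, -0.0], [-0.001, 0.0, -1.0]]
contact_force: [-0.4, -1.0, -3.0]
gripper_width: 0.361
finger_force: 40.0
```

Call:
servo_tool(
  targets=[
    {"dp": [0, -0.1, 0], "roll": 0},
    {"dp": [0, -0.2, 0], "roll": 0},
    {"dp": [0, -0.3, 0], "roll": 0},
    {"dp": [0, -0.4, 0], "roll": 0},
    {"dp": [0, -0.48, 0], "roll": 0},
    {"dp": [0, -0.54, 0], "roll": 0},
    {"dp": [0, -0.568, 0], "roll": 0},
    {"dp": [0, -0.568, 0], "roll": 0},
  ],
)

```text
clock: 20.0
tool_pos: [566.3, -96.0, 282.3]
ee_rot: [[0.974, 0.225, -0.0], [0.225, -0.974, 0.0], [-0.0, -0.0, -1.0]]
contact_force: [-0.4, 0.4, -2.4]
gripper_width: 0.362
finger_force: 40.0
```

```bash
python3 - <<'E'
from h import *
o=r.observe(); T=o['tool_pos']; ims=[]
a=np.radians(13.1); ex=np.array([np.cos(a),np.sin(a)]); ey=np.array([-ex[1],ex[0]])
for n in['scene','top']:
    im,d=cams.capture(n); P=cloud(n,d).reshape(-1,3); ims.append(im)
    L=np.stack([(P[:,:2]-T[:2])@ex,(P[:,:2]-T[:2])@ey,P[:,2]],1)
    for nm,m in(('+cup',(L[:,0]>34)&(L[:,0]<110)),('-cup',(L[:,0]<-34)&(L[:,0]>-110))):
        m&=(abs(L[:,1])<55)&(L[:,2]>125)&(L[:,2]<245); q=L[m]
        if len(q)>5: print(n,nm,len(q),np.percentile(q,[1,50,99],axis=0).round(0).tolist())
    O=np.array([605.3,-260.7]); B=np.stack([(P[:,:2]-O)@ex,(P[:,:2]-O)@ey,P[:,2]],1)
    m=(abs(B[:,0])<25)&(B[:,1]>-100)&(B[:,1]<104)&(B[:,2]>180)&(B[:,2]<235)
    print(n,'bar',m.sum(),np.percentile(B[m],[1,50,99],axis=0).round(1).tolist())
a1=cv2.resize(ims[0][70:240,150:350],(400,340)); b=cv2.resize(ims[1][90:230,310:475],(400,340))
cv2.imwrite('pics/chk6.png',np.hstack([a1,b])[:,:,::-1])
E
```

```text
scene +cup 848 [[38.0, -28.0, 156.0], [79.0, 20.0, 204.0], [87.0, 33.0, 242.0]]
scene -cup 764 [[-80.0, -26.0, 156.0], [-43.0, 14.0, 206.0], [-35.0, 32.0, 242.0]]
scene bar 311 [[-6.2, -98.0, 195.2], [5.2, -4.5, 206.7], [10.3, 81.1, 212.5]]
top +cup 15 [[37.0, 28.0, 162.0], [42.0, 31.0, 191.0], [54.0, 32.0, 226.0]]
top -cup 347 [[-87.0, -29.0, 165.0], [-73.0, 15.0, 229.0], [-39.0, 34.0, 240.0]]
top bar 449 [[-12.5, -98.5, 199.0], [-4.3, -18.2, 209.9], [6.0, 95.6, 217.1]]
```

View pics/chk6.png

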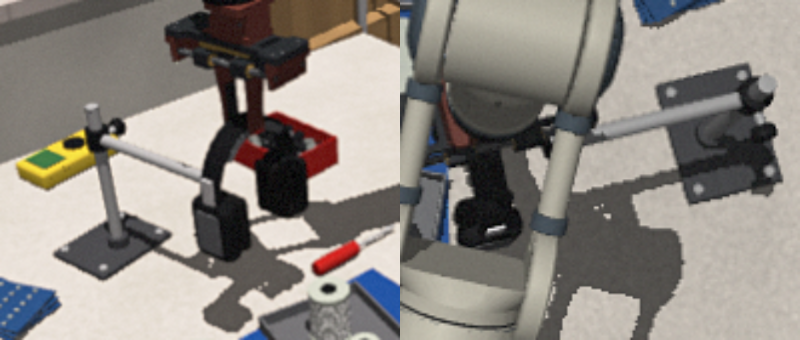

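Left: the headset hangs level at (225,190) just off the bar's free end. Right: it lines up with the bar. Descending to a safe straddle height, then moving in along the bar.

Call:
servo_tool(
  targets=[
    {"dp": [0, 0, -0.03], "roll": 0},
    {"dp": [0, 0, -0.07], "roll": 0},
    {"dp": [0, 0, -0.11], "roll": 0},
    {"dp": [0, 0, -0.15], "roll": 0},
    {"dp": [0, 0, -0.19], "roll": 0},
    {"dp": [0, 0, -0.22], "roll": 0},
    {"dp": [0, 0, -0.24], "roll": 0},
    {"dp": [0, 0, -0.24], "roll": 0},
  ],
)

```text
clock: 20.9
tool_pos: [566.3, -95.1, 221.4]
ee_rot: [[0.974, 0.227, -0.001], [0.227, -0.974, 0.0], [-0.001, -0.001, -1.0]]
contact_force: [-0.3, 0.0, -1.7]
gripper_width: 0.36
finger_force: 40.0
```

Call:
servo_tool(
  targets=[
    {"dp": [0.01, -0.043, 0], "roll": 0},
    {"dp": [0.023, -0.1, 0], "roll": 0},
    {"dp": [0.04, -0.172, 0], "roll": 0},
    {"dp": [0.057, -0.245, 0], "roll": 0},
    {"dp": [0.074, -0.318, 0], "roll": 0},
    {"dp": [0.09, -0.387, 0], "roll": 0},
    {"dp": [0.105, -0.451, 0], "roll": 0},
    {"dp": [0.12, -0.516, 0], "roll": 0},
  ],
)

```text
clock: 21.7
tool_pos: [596.9, -225.7, 222.2]
ee_rot: [[0.974, 0.226, -0.0], [0.226, -0.974, 0.0], [-0.0, -0.0, -1.0]]
contact_force: [0.4, -0.2, -1.8]
gripper_width: 0.363
finger_force: 40.0
```

Call:
servo_tool(
  targets=[
    {"dp": [0.014, -0.06, 0], "roll": 0},
    {"dp": [0.025, -0.107, 0], "roll": 0},
    {"dp": [0.03, -0.131, 0], "roll": 0},
    {"dp": [0.03, -0.131, -0.01], "roll": 0},
    {"dp": [0.03, -0.131, -0.03], "roll": 0},
    {"dp": [0.03, -0.131, -0.05], "roll": 0},
    {"dp": [0.03, -0.131, -0.06], "roll": 0},
    {"dp": [0.03, -0.131, -0.06], "roll": 0},
  ],
)

```text
clock: 22.5
tool_pos: [603.9, -256.2, 206.7]
ee_rot: [[0.974, 0.227, -0.001], [0.227, -0.974, 0.001], [-0.001, -0.001, -1.0]]
contact_force: [-0.8, -0.4, -2.3]
gripper_width: 0.363
finger_force: 40.0
```

Call:
servo_tool(
  targets=[
    {"dp": [0, 0, -0.01], "roll": 0},
    {"dp": [0, 0, -0.018], "roll": 0},
    {"dp": [0, 0, -0.024], "roll": 0},
    {"dp": [0, 0, -0.03], "roll": 0},
    {"dp": [0, 0, -0.034], "roll": 0},
    {"dp": [0, 0, -0.038], "roll": 0},
    {"dp": [0, 0, -0.042], "roll": 0},
    {"dp": [0, 0, -0.044], "roll": 0},
  ],
)

```text
clock: 23.3
tool_pos: [604.1, -256.9, 196.3]
ee_rot: [[0.974, 0.227, -0.0], [0.227, -0.974, 0.0], [-0.0, -0.0, -1.0]]
contact_force: [0.4, 0.3, -1.9]
gripper_width: 0.357
finger_force: 40.0
```

Call:
servo_tool(
  targets=[
    {"dp": [0, 0, -0.002], "roll": 0},
    {"dp": [0, 0, -0.004], "roll": 0},
    {"dp": [0, 0, -0.006], "roll": 0},
    {"dp": [0, 0, -0.008], "roll": 0},
    {"dp": [0, 0, -0.008], "roll": 0},
  ],
)

```text
clock: 23.8
tool_pos: [604.1, -256.8, 194.3]
ee_rot: [[0.974, 0.227, -0.0], [0.227, -0.974, 0.0], [-0.0, -0.0, -1.0]]
contact_force: [0.3, 0.1, -2.8]
gripper_width: 0.363
finger_force: 40.0
```

Call:
servo_tool(
  targets=[
    {"dp": [0, 0, -0.002], "roll": 0},
    {"dp": [0, 0, -0.004], "roll": 0},
    {"dp": [0, 0, -0.004], "roll": 0},
  ],
)

```text
clock: 24.1
tool_pos: [604.1, -256.8, 193.3]
ee_rot: [[0.974, 0.227, -0.0], [0.227, -0.974, 0.0], [-0.0, -0.0, -1.0]]
contact_force: [0.1, -0.6, -2.4]
gripper_width: 0.359
finger_force: 40.0
```

Call:
servo_tool(
  targets=[
    {"dp": [0, 0, -0.002], "roll": 0},
    {"dp": [0, 0, -0.004], "roll": 0},
    {"dp": [0, 0, -0.004], "roll": 0},
  ],
)

```text
clock: 24.4
tool_pos: [604.1, -256.9, 192.6]
ee_rot: [[0.974, 0.227, 0.0], [0.227, -0.974, -0.0], [0.0, 0.0, -1.0]]
contact_force: [0.6, 0.6, -1.4]
gripper_width: 0.36
finger_force: 40.0
```

Call:
servo_tool(
  targets=[
    {"dp": [0, 0, -0.002], "roll": 0},
    {"dp": [0, 0, -0.002], "roll": 0},
  ],
)

```text
clock: 24.6
tool_pos: [604.2, -256.8, 192.6]
ee_rot: [[0.974, 0.227, 0.001], [0.227, -0.974, -0.0], [0.001, 0.0, -1.0]]
contact_force: [-1.0, 0.1, 1.5]
gripper_width: 0.361
finger_force: 40.0
```

Call:
servo_tool(
  targets=[
    {"dp": [0, 0, -0.002], "roll": 0},
    {"dp": [0, 0, -0.002], "roll": 0},
  ],
)

```text
clock: 24.8
tool_pos: [604.2, -256.9, 192.5]
ee_rot: [[0.974, 0.227, 0.001], [0.227, -0.974, -0.001], [0.001, 0.001, -1.0]]
contact_force: [-1.0, 0.3, 4.5]
gripper_width: 0.358
finger_force: 40.0
```

Contact came at TCP z≈192.5, as predicted, with the fingertips clear of the bar. Easing the grip, opening, and then withdrawing straight up.

Call:
servo_tool(
  targets=[
    {"dp": [0, 0, 0], "roll": 0},
    {"dp": [0, 0, 0], "roll": 0},
  ],
  grip=1,
  force=5,
)

```text
clock: 25.0
tool_pos: [604.3, -256.9, 192.5]
ee_rot: [[0.974, 0.227, 0.001], [0.227, -0.974, -0.001], [0.001, 0.001, -1.0]]
contact_force: [-1.8, 1.3, 4.9]
gripper_width: 0.364
finger_force: 5.0
```

Call:
servo_tool(
  targets=[
    {"dp": [0, 0, 0], "roll": 0},
    {"dp": [0, 0, 0], "roll": 0},
    {"dp": [0, 0, 0], "roll": 0},
    {"dp": [0, 0, 0], "roll": 0},
    {"dp": [0, 0, 0], "roll": 0},
    {"dp": [0, 0, 0], "roll": 0},
    {"dp": [0, 0, 0], "roll": 0},
  ],
  grip=0.3,
)

```text
clock: 25.7
tool_pos: [604.1, -256.8, 191.4]
ee_rot: [[0.974, 0.227, -0.0], [0.227, -0.974, 0.0], [0.0, -0.0, -1.0]]
contact_force: [-0.8, -0.6, 0.5]
gripper_width: 0.7
finger_force: 0.0
```

Call:
servo_tool(
  targets=[
    {"dp": [0, 0, 0.02], "roll": 0},
    {"dp": [0, 0, 0.05], "roll": 0},
    {"dp": [0, 0, 0.1], "roll": 0},
    {"dp": [0, 0, 0.16], "roll": 0},
    {"dp": [0, 0, 0.24], "roll": 0},
    {"dp": [0, 0, 0.32], "roll": 0},
    {"dp": [0, 0, 0.38], "roll": 0},
    {"dp": [0, 0, 0.4], "roll": 0},
  ],
)

```text
clock: 26.5
tool_pos: [604.5, -257.1, 295.2]
ee_rot: [[0.974, 0.227, 0.004], [0.227, -0.974, -0.002], [0.004, 0.003, -1.0]]
contact_force: [-0.2, -1.1, 0.5]
gripper_width: 0.701
finger_force: 0.0
```

```bash
python3 - <<'E'
from h import *
ims=[]
a=np.radians(13.1); ex=np.array([np.cos(a),np.sin(a)]); ey=np.array([-ex[1],ex[0]]); O=np.array([605.3,-260.7])
for n in['scene','top']:
    im,d=cams.capture(n); P=cloud(n,d).reshape(-1,3); ims.append(im)
    L=np.stack([(P[:,:2]-O)@ex,(P[:,:2]-O)@ey,P[:,2]],1)
    for nm,lo,hi,z0,z1 in(('+cup',34,110,40,150),('-cup',-110,-34,40,150),('band',-20,20,214,235)):
        m=(L[:,0]>lo)&(L[:,0]<hi)&(abs(L[:,1])<45)&(L[:,2]>z0)&(L[:,2]<z1); q=L[m]
        if len(q)>5: print(n,nm,len(q),np.percentile(q,[1,50,99],axis=0).round(0).tolist())
a1=cv2.resize(ims[0][100:340,100:380],(560,480)); b=cv2.resize(ims[1][100:230,310:440],(240,240))
v=np.zeros((480,800,3),np.uint8); v[:,:560]=a1; v[:240,560:]=b
cv2.imwrite('pics/chk7.png',v[:,:,::-1])
E
```

```text
scene +cup 662 [[37.0, -22.0, 66.0], [77.0, 26.0, 113.0], [87.0, 38.0, 147.0]]
scene -cup 542 [[-84.0, -22.0, 67.0], [-43.0, 26.0, 110.0], [-35.0, 38.0, 141.0]]
scene band 125 [[-20.0, -10.0, 215.0], [2.0, 13.0, 225.0], [19.0, 23.0, 230.0]]
top +cup 107 [[35.0, 28.0, 71.0], [56.0, 33.0, 108.0], [80.0, 36.0, 144.0]]
top band 109 [[-20.0, -26.0, 214.0], [-10.0, 5.0, 227.0], [1.0, 23.0, 232.0]]
```

View pics/chk7.png

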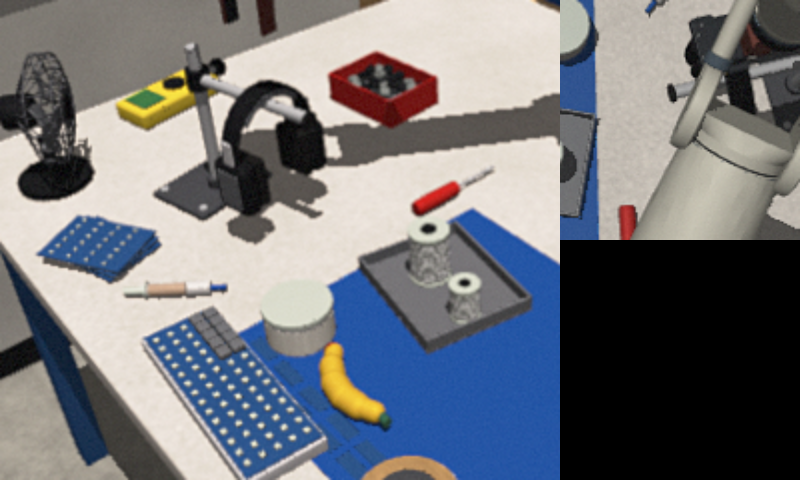

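The final picture shows the headset hanging level on the bar at (270,145), with one cup on each side. Both reels stand upright in the tray at (430,250) and (463,298), the bystanders haven't moved, and the gripper is well clear. Handing in.

```bash
python3 -c "
from cell import r
print(r.sign_off())"
```

```text
the job is handed in; nothing more can be done
None
```

The large reel is upright in the tray beside the small one, and the black headset is hanging by its band on the bar with a cup on each side; I handed the job in at about 27 s on the robot's clock, and it gave no verdict.

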